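# Sort out the mixed-up repair trays

### The arm

A 6-joint arm with a two-finger parallel gripper is mounted at the origin on the work surface. World frame = base frame: x ahead of the robot, y to its left, z up, the work surface at z = 0. Lengths are in mm, angles in rad, forces in N, time in s.
With the tool pointing down it reaches from about 350 to 875 mm from the base axis. Payload 4.2 kg.
Tool frame: the origin (TCP) lies midway between the tips of the shut fingers; the grasp point (between the pads) lies 19 mm behind it; z points along the fingers, y is the line along which they close (so a half turn about z gives the same grasp; the last joint's range is limited). The gripper opens to 85 mm and grips with 20 to 120 N. Pads are 22 mm wide; open, the fingers measure 114 mm over their backs; the gripper's body (76 mm by 85 mm) begins 54 mm behind the grasp point. The pads swing forward as they close: fully open they stand 13 mm farther back than shut.
Start: joints at [-0.939, 0.385, 0.008, 0, -1.194, -0.259], TCP at [227.654, -582.042, 231.312] pointing down, gripper open.
Joint ranges: [-3.14, 3.14], [-1.21, 2.06], [-1.07, 1.41], [-3.16, 2.05], [-2.99, -0.16], [-3.1, 3.1]. Speed limits (rad/s): [2.79, 2.79, 3.14, 3.14, 3.14, 3.14].

### API

Orientations are given as a unit quaternion [x, y, z, w].
In Python, from bench import * gives the robot as it stands.
- The arm moves only by the tool drive_tool, never from a script. Its argument "plan" is a list that holds one entry, the list of rows, each a list of 5 numbers: the closure, from -1 (fully open) to 1 (shut), then the shift along the world's x, y, z in mm, then the turn about the world's z in degrees. A call has 1 to 20 rows; each row shifts and turns the commanded pose from where the row before left it; what a row does not reach is not made up. A row lasts 1/12 s, in which the tool goes at most 41.7 mm and 7.16 degrees, less where a joint would pass 70% of its speed; a pose out of reach is approached as far as the arm can. A call is refused whole if a number of a shift passes 41.7 or a number of a turn 7.16, either way. A call with a gripper value outside its range is refused whole. The fingers move at their own pace and stop on an object; the grip force is fixed at half the most. Time passes only in rows, so rows that do not move let the fingers close. It gives the time, the measured TCP pose, the force, the opening and the grip force at its end, in the units of the state.
- read_state(): the state, without advancing time (a new reading comes with each control period).
- get_image(name): name is "scene" or "top" or "wrist"; returns (picture, depth): 420x560x3 uint8, red, green, blue; 420x560 float32, mm along the optical axis (not along the pixel's ray), 0 where there is no reading.
- camera_model(name): a dict with "fx", "fy", "cx", "cy" (pixels), "R" (3x3) and "t" (3): a world point X has camera coordinates R X + t; the wrist camera has in their place "mount" (4x4, takes a point from camera to tool coordinates, whose origin is the TCP and whose axes are the flange's). Camera axes: x right, y down, z forward; pixel columns grow to the right and rows downward; lengths in mm; the calibration is good to about 2 mm. The wrist camera is an equidistant fisheye: a pixel r from the principal point sees the ray r / f radians off the axis. A picture is of the moment at which its call begins: read the wrist's pose just before it. camera_model takes no time and is no camera call.
- job_done(): hands the job in; it is judged then, once.
The state is a dict: "clock": time; "joints": joint angles; "joint_vel": joint speeds; "joint_efforts": joint torques, N m; "position": TCP position; "ee_rot": TCP orientation; "contact_force": force on the tool from outside, world axes, zero at the start; "wrist_torque": the same for the moment, N m; "gripper_width": finger opening in mm; "grasp_force": force on a finger pad.
Only numpy, scipy, OpenCV 4.12 (cv2) and the standard library are available. Lean on these libraries where they do the work, as an engineer would, in place of code of your own. Each camera call takes 0.05 s, during which the arm holds its last target. There are 200 camera calls.

### The job

At the repair stall three parts have got into each other's trays: put each part back into the tray with the colour of the sticker on its top, standing upright in the middle of the tray. To make room, stand one of the parts well on the black mat on the way and let go of it there; the mat is empty again at the end. Set the parts down rather than dropping them, do not knock them over, and do not disturb the jar, the green bottle and the roll of tape.

Things in the scene. Friction and masses are not known exactly. Their poses are not given: they have to be found in the camera images.
- motor: Small electric motor: upright plain steel can, 44 mm in diameter, 42 mm high, with a 36 mm round red sticker on top and a brass shaft (6 mm thick) standing 9 mm out of the middle of the top. About 0.2 kg. Origin: centre of its underside, z up. Grip the can from above, across any diameter. It starts in a wrong tray.
- transformer: Transformer: dark steel core, 50 mm (x) by 36 mm (y), 44 mm high, with a copper winding 28 mm wide (x), from 9 to 35 mm up, that bulges to 54 mm over all in y; a 34 x 28 mm blue sticker on top. About 0.3 kg. Origin: centre of its underside, z up. Grip it from above across x, by the two flat core ends (50 mm apart, 36 mm wide). Any heading will do. It starts in a wrong tray.
- capacitor: Large capacitor: upright black plastic can, 40 mm in diameter, 56 mm high, with a 33 mm round yellow sticker on top. About 0.12 kg. Origin: centre of its underside, z up. Grip it from above, across any diameter. It starts in a wrong tray.
- tray_red: Shallow square red plastic tray, 108 x 108 mm outside, 12 mm high, walls and floor 4 mm thick, a white 60 mm paper square in the middle of its floor. It does not move in use. Origin: centre of its underside, on the table (the inner floor is 4 mm above); x, y along its sides, z up. Home of the part with the red sticker.
- tray_blue: Shallow square blue plastic tray, 108 x 108 mm outside, 12 mm high, walls and floor 4 mm thick, a white 60 mm paper square in the middle of its floor. It does not move in use. Origin: centre of its underside, on the table (the inner floor is 4 mm above); x, y along its sides, z up. Home of the part with the blue sticker.
- tray_yellow: Shallow square yellow plastic tray, 108 x 108 mm outside, 12 mm high, walls and floor 4 mm thick, a white 60 mm paper square in the middle of its floor. It does not move in use. Origin: centre of its underside, on the table (the inner floor is 4 mm above); x, y along its sides, z up. Home of the part with the yellow sticker.
- mat: Black rubber mat, 110 x 110 mm, 3 mm thick, fixed to the table: the free spot, empty at the start. Origin: centre of its underside, on the table.
- jar: Glass jar with an aluminium lid, 62 mm in diameter, 69 mm high, loose, 0.35 kg. Origin: centre of its underside. To be left alone.
- bottle: Small green plastic bottle with a white cap, 44 mm in diameter, 100 mm high, loose, 0.2 kg. Origin: centre of its underside. To be left alone.
- tape: Roll of black insulating tape lying flat, 48 mm in diameter, 19 mm high, loose, 0.06 kg. Origin: centre of its underside. To be left alone.
There are look-alikes about, which are no part of the job. Several things look just like the mat: the one meant starts nearest to the robot's base. There is more than one size of the tray_yellow; the one meant has the size given above.

How it is judged (in metres and radians):
On the way:
1. one of the three parts stands upright on the black mat (its centre within 35 mm of the mat's), at rest and let go (((horizontal distance between motor and mat below 0.035 m and z of motor in the frame of mat below 0.01 m and angle between motor's own z axis and vertical below 0.1 rad and linear speed of motor below 0.02 m/s and contact force between motor and the fingers below 0.1 N) or (horizontal distance between transformer and mat below 0.035 m and z of transformer in the frame of mat below 0.01 m and angle between transformer's own z axis and vertical below 0.1 rad and linear speed of transformer below 0.02 m/s and contact force between transformer and the fingers below 0.1 N) or (horizontal distance between capacitor and mat below 0.035 m and z of capacitor in the frame of mat below 0.01 m and angle between capacitor's own z axis and vertical below 0.1 rad and linear speed of capacitor below 0.02 m/s and contact force between capacitor and the fingers below 0.1 N))), for 0.2 s.
At the end, for the whole second after the job is handed in: Motor in the red tray, transformer in the blue tray, capacitor in the yellow tray, each standing upright (within 0.1 rad) on the tray's floor (origin less than 10 mm above the tray's origin) with its centre within 15 mm of the tray's centre, at rest and released (horizontal distance between motor and tray_red below 0.015 m and z of motor in the frame of tray_red below 0.01 m and angle between each of motor, transformer, capacitor's own z axis and vertical below 0.1 rad and linear speed of each of motor, transformer, capacitor below 0.02 m/s and contact force between each of motor, transformer, capacitor and the fingers below 0.1 N and horizontal distance between transformer and tray_blue below 0.015 m and z of transformer in the frame of tray_blue below 0.01 m and horizontal distance between capacitor and tray_yellow below 0.015 m and z of capacitor in the frame of tray_yellow below 0.01 m); the robot touches nothing.
It fails at once if the jar, the bottle or the tape is moved by more than 15 mm (distance of any of jar, bottle, tape from where it was at the start of the episode above 0.015 m).
It fails at once if a part is tipped by more than 0.6 rad (angle between any of motor, transformer, capacitor's own z axis and vertical above 0.6 rad).
It fails at once if a part is dropped or thrown (faster than 0.6 m/s, as after a fall of about 20 mm, while no finger touches it) ((linear speed of motor above 0.6 m/s and contact force between motor and the fingers below 0.01 N) or (linear speed of transformer above 0.6 m/s and contact force between transformer and the fingers below 0.01 N) or (linear speed of capacitor above 0.6 m/s and contact force between capacitor and the fingers below 0.01 N)).
It also fails if it takes over 112 s, if anything falls off the work surface, if the arm or the gripper's body presses on something with over 40 N, if the wrist force passes 120 N, or if a joint passes its speed limit or range.

## Working session

There is one attempt and no reset: what is moved stays moved. The work goes in short steps, Python scripts to look and compute and a tool call to move; the robot and the scene stay as the last step left them, time stands still between calls to the robot, and variables do not carry over. Pictures are saved under pics/ and viewed, at most 14 in all, crops included, and the job is handed in when it is done.

Besides the shell and the picture viewer there is one more tool, called after "Call:" as name(argument=value, ...), one argument or row to a line, values as JSON. drive_tool: Moves the arm, as the interface text tells. Its arguments: {"type":"object","properties":{"plan":{"type":"array"}},"required":["plan"]}

```bash
ls && mkdir -p pics
python3 - <<'E'
from bench import *
import cv2,numpy as np
s=read_state();print(s)
for n in("top","scene"):
    im,d=get_image(n);cv2.imwrite(f"pics/{n}0.png",im[:,:,::-1]);np.savez(f"pics/{n}0.npz",im=im,d=d)
    print(n,camera_model(n))
E
```

```text
pics
{'clock': 0.0, 'joints': array([-9.39401289e-01,  3.85532164e-01,  6.62380504e-03, -5.20887781e-04,
       -1.19402617e+00, -2.58553641e-01]), 'joint_vel': array([-0.0006133 ,  0.00134547,  0.00199591,  0.00062244, -0.00041548,
        0.00043276]), 'joint_efforts': array([-4.13047173e-04, -3.92290270e+01,  1.88400489e+01,  4.18612987e+00,
       -4.60226816e-03,  9.41533443e-06]), 'position': array([ 227.44000814, -581.50616029,  230.23228868]), 'ee_rot': array([-1.85248275e-01,  9.82691139e-01,  1.06918877e-03, -2.41676847e-04]), 'contact_force': array([ 0.06809103,  0.11087676, -0.40850931]), 'wrist_torque': array([ 0.02586419, -0.05620863, -0.01684597]), 'grasp_force': 0.0, 'gripper_width': 85.09311527798556}
top {'fx': 454.525076975871, 'fy': 454.525076975871, 'cx': 285.90278377306, 'cy': 205.605091839477, 'R': array([[ 0.01226093, -0.99989844, -0.00726426],
       [-0.98622419, -0.01089412, -0.16505507],
       [ 0.16495917,  0.00918792, -0.9862576 ]]), 't': array([ -2.95805121, 555.53370712, 947.29956437])}
scene {'fx': 410.17336171247115, 'fy': 410.17336171247115, 'cx': 280.06792752111505, 'cy': 209.37770068056548, 'R': array([[ 0.48379283,  0.87516642,  0.00531392],
       [ 0.69567937, -0.38087401, -0.60906913],
       [-0.53101291,  0.29836006, -0.79309934]]), 't': array([-270.25629911, -360.37290545, 1206.64115058])}
```

View pics/top0.png

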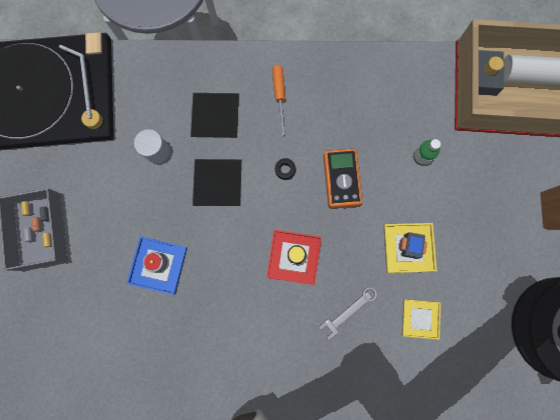

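View pics/scene0.png

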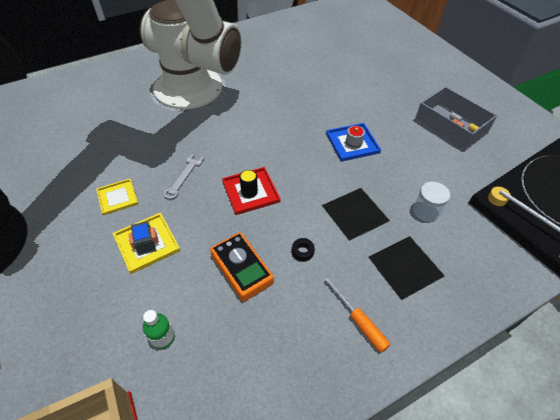

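The top view shows the motor (red sticker, px 155,262) in the blue tray, the capacitor (297,255) in the red tray and the transformer (413,245) in the large yellow tray. The wanted mat is at (217,182). The jar is at (150,145), the tape at (285,169) and the bottle at (429,150). The scene view shows the same layout.

```bash
cat > h.py <<'E'
from bench import *
import cv2,numpy as np
def cast(n,px,z):
    c=camera_model(n);px=np.atleast_2d(px).astype(float)
    r=np.c_[(px[:,0]-c['cx'])/c['fx'],(px[:,1]-c['cy'])/c['fy'],np.ones(len(px))]@c['R']
    o=-c['R'].T@c['t'];return o+r*((z-o[2])/r[:,2])[:,None]
def hsv(im): return cv2.cvtColor(im,cv2.COLOR_RGB2HSV)
R=dict(red=[((0,120,60),(9,255,255)),((172,120,60),(180,255,255))],blue=[((105,130,50),(125,255,255))],yellow=[((22,120,80),(34,255,255))],black=[((0,0,0),(180,255,45))],white=[((0,0,190),(180,40,255))])
def blobs(im,col,mn=25):
    h=hsv(im);m=sum(cv2.inRange(h,a,b) for a,b in R[col])
    cs,_=cv2.findContours(m,cv2.RETR_EXTERNAL,cv2.CHAIN_APPROX_NONE)
    return [c[:,0,:] for c in cs if len(c)>=3 and cv2.contourArea(c)>=mn]
def rect(P):
    (c,s,a)=cv2.minAreaRect(np.float32(P[:,:2]));return np.round([*c,*s,a],1)
E
python3 - <<'E'
from h import *
for n in("top","scene"):
    im=np.load(f"pics/{n}0.npz")["im"]
    for col in("red","blue","yellow","black"):
        for c in blobs(im,col):
            if col=="black" and not 300<cv2.contourArea(c)<6000: continue
            print(n,col,c.mean(0).round(),cv2.contourArea(c),[ (z,rect(cast(n,c,z)).tolist()) for z in ((3,) if col=="black" else (12,46,60))])
E
```

```text
top red [152. 261.] 181.0 [(12, [432.2, 298.8, 33.1, 33.5, 0.7]), (46, [430.8, 288.6, 32.0, 32.4, 0.7]), (60, [430.2, 284.4, 31.5, 31.9, 0.7])]
top red [403. 244.] 28.5 [(12, [478.6, -257.9, 8.9, 24.9, 88.2]), (46, [475.7, -249.5, 8.6, 24.1, 88.2]), (60, [474.5, -246.0, 8.5, 23.7, 88.2])]
top red [294. 257.] 2259.5 [(12, [446.6, -15.2, 107.7, 107.5, 82.1]), (46, [444.8, -14.9, 104.1, 103.9, 82.1]), (60, [444.0, -14.7, 102.6, 102.5, 82.1])]
top red [ 35. 224.] 38.0 [(12, [513.3, 568.2, 27.4, 11.3, 6.0]), (46, [509.2, 548.9, 26.5, 10.9, 6.0]), (60, [507.5, 541.0, 26.1, 10.7, 6.0])]
top red [484. 110.] 283.5 [(12, [849.7, -512.4, 239.7, 225.3, 86.6]), (46, [834.3, -495.4, 231.6, 217.8, 86.6]), (60, [828.0, -488.4, 228.3, 214.7, 86.6])]
top blue [157. 265.] 2313.5 [(12, [425.0, 289.2, 109.6, 107.5, 77.7]), (46, [423.9, 279.4, 105.9, 103.9, 77.7]), (60, [423.4, 275.3, 104.4, 102.4, 77.7])]
top blue [415. 244.] 184.0 [(12, [476.8, -285.2, 29.0, 35.4, 79.8]), (46, [474.0, -275.8, 28.0, 34.2, 79.8]), (60, [472.8, -271.9, 27.6, 33.7, 79.8])]
top yellow [421. 319.] 1272.5 [(12, [316.0, -292.1,
[... 1805 characters left out ...]
9]), (60, [367.8, -293.8, 73.3, 80.0, 85.9])]
scene yellow [248. 175.] 126.5 [(12, [408.9, -6.0, 36.0, 35.3, 61.4]), (46, [437.6, -17.9, 34.3, 33.7, 61.4]), (60, [449.4, -22.8, 33.6, 33.0, 61.4])]
scene black [302. 249.] 370.5 [(3, [644.0, 6.9, 44.5, 54.6, 60.1])]
scene black [405. 267.] 2342.5 [(3, [780.9, 170.6, 107.8, 107.5, 89.5])]
scene black [238. 259.] 1370.0 [(3, [607.0, -120.3, 118.7, 62.0, 5.5])]
scene black [  8. 231.] 1355.5 [(3, [284.8, -516.7, 53.7, 234.5, 83.6])]
scene black [355. 213.] 1728.0 [(3, [618.0, 159.5, 106.9, 106.9, 89.9])]
scene black [529. 199.] 5291.5 [(3, [737.5, 539.0, 192.2, 436.1, 38.5])]
scene black [227.   9.] 372.0 [(3, [-357.4, 281.0, 81.3, 159.2, 66.6])]
```

Call:
drive_tool(
  plan=[
    [[-1, 24.5, 30.5, -12, 5.8], [-1, 24.5, 30.5, -12, 5.8], [-1, 24.5, 30.5, -12, 5.8], [-1, 24.5, 30.5, -12, 5.8], [-1, 24.5, 30.5, -12, 5.8], [-1, 24.5, 30.5, -12, 5.8], [-1, 24.5, 30.5, -12, 5.8], [-1, 24.5, 30.5, -12, 5.8], [-1, 24.5, 30.5, -12, 5.8], [-1, 24.5, 30.5, -12, 5.8], [-1, 0, 0, 0, 0], [-1, 0, 0, 0, 0], [-1, 0, 0, 0, 0]],
  ],
)

```text
clock: 1.18
position: [472.5, -276.9, 111.0]
ee_rot: [-0.639, 0.77, 0.0, -0.0]
contact_force: [-0.5, -0.5, 0.2]
gripper_width: 85.4
grasp_force: 0.0
```

```bash
cat >> h.py <<'E'
from scipy.spatial.transform import Rotation
def wcast(s,px,z):
    c=camera_model("wrist");px=np.atleast_2d(px).astype(float)
    u=px-[c['cx'],c['cy']];r=np.linalg.norm(u,axis=1)+1e-9;th=r/c['fx']
    ray=np.c_[u/r[:,None]*np.sin(th)[:,None],np.cos(th)]
    M=np.array(c['mount']);Rw=Rotation.from_quat(s['ee_rot']).as_matrix()
    d=ray@(Rw@M[:3,:3]).T;o=s['position']+Rw@M[:3,3]
    return o+d*((z-o[2])/d[:,2])[:,None]
def wsnap(name):
    s=read_state();im,d=get_image("wrist");cv2.imwrite(f"pics/{name}.png",im[:,:,::-1]);return s,im
E
python3 - <<'E'
from h import *
s,im=wsnap("w1")
for col,z in(("blue",48),("yellow",12)):
    for c in blobs(im,col,150): print(col,c.mean(0).round(),cv2.contourArea(c),rect(wcast(s,c,z)))
E
```

```text
blue [275. 226.] 2018.0 [ 474.8 -275.8   27.9   34.2   79.4]
yellow [280. 208.] 18063.0 [ 471.6 -274.1  107.8  108.1    2.2]
yellow [451. 155.] 7248.5 [ 321.2 -294.7   77.3   80.6   85.6]
```

View pics/w1.png

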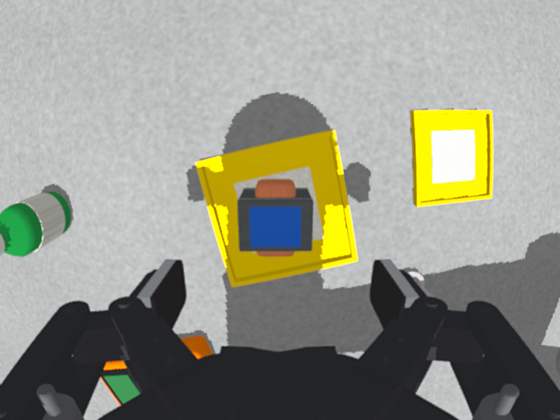

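The wrist view shows the transformer's blue sticker at (275,226), square to the fingers, inside the yellow tray. Two mm of correction, then I grip it.

Call:
drive_tool(
  plan=[
    [[-1, 2, 1, -25, 0], [-1, 0, 0, -25, 0], [-1, 0, 0, -25, 0], [-1, 0, 0, -15, 0], [-1, 0, 0, -7, 0], [-1, 0, 0, 0, 0], [0, 0, 0, 0, 0], [1, 0, 0, 0, 0], [1, 0, 0, 0, 0], [1, 0, 0, 0, 0], [1, 0, 0, 0, 0], [1, 0, 0, 0, 0], [1, 0, 0, 0, 0], [1, 0, 0, 0, 0]],
  ],
)

```text
clock: 2.4
position: [475.7, -276.5, 15.9]
ee_rot: [-0.639, 0.769, -0.001, 0.001]
contact_force: [-1.0, -0.2, 6.5]
gripper_width: 49.2
grasp_force: 63.9
```

Call:
drive_tool(
  plan=[
    [[1, 0, 0, 6, 0], [1, 0, 0, 15, 0], [1, 0, 0, 30, 0], [1, 0, 0, 35, 0], [1, 3, 9, 28, 0], [1, 12, 36, 0, 0], [1, 12, 36, 0, 0], [1, 12, 36, 0, 0], [1, 12, 36, 0, 0], [1, 12, 36, 0, 0], [1, 12, 36, 0, 0], [1, 12, 36, 0, 0], [1, 12, 36, 0, 0], [1, 12, 36, 0, 0], [1, 12, 36, 0, 0], [1, 12, 36, 0, 0], [1, 6, 33, 0, 0], [1, 0, 0, 0, 0], [1, 0, 0, 0, 0], [1, 0, 0, 0, 0]],
  ],
)

```text
clock: 4.07
position: [614.6, 161.7, 127.5]
ee_rot: [-0.639, 0.77, 0.0, -0.001]
contact_force: [-0.5, -0.5, -2.3]
gripper_width: 49.3
grasp_force: 63.1
```

Run:
```python
from h import *
s,im=wsnap("w2");print(s['position'],s['gripper_width'],s['contact_force'])
for c in blobs(im,"black",1500): print(c.mean(0).round(),cv2.contourArea(c),rect(wcast(s,c,3)))
for c in blobs(im,"blue",150): print(c.mean(0).round(),cv2.contourArea(c))
```

```text
[614.56827257 161.72799046 127.51758149] 49.30388575967405 [-0.48459712 -0.45444154 -2.34947389]
[277. 183.] 8005.0 [618.6 162.2 104.6 106.7  89.9]
[278. 298.] 5271.5
[510. 273.] 218.0
[465. 256.] 1249.5
```

View pics/w2.png

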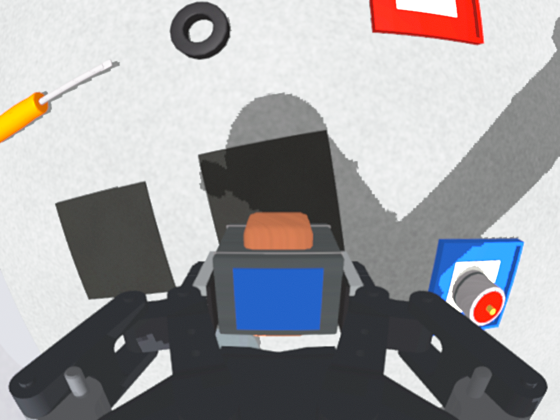

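The transformer is held upright and square, and the nearer mat is directly below at about (277,183). Now I set it down.

Call:
drive_tool(
  plan=[
    [[1, 2, 0, -30, 0], [1, 0, 0, -35, 0], [1, 0, 0, -25, 0], [1, 0, 0, -12, 0], [1, 0, 0, -6, 0], [1, 0, 0, -3, 0], [1, 0, 0, -1, 0], [1, 0, 0, -1, 0], [1, 0, 0, 0, 0]],
  ],
)

```text
clock: 4.87
position: [618.6, 162.3, 16.8]
ee_rot: [-0.639, 0.77, -0.0, 0.001]
contact_force: [-0.9, -0.7, -2.6]
gripper_width: 49.3
grasp_force: 63.0
```

Call:
drive_tool(
  plan=[
    [[1, 0, 0, -1, 0], [1, 0, 0, -1, 0], [1, 0, 0, 0, 0], [1, 0, 0, 0, 0]],
  ],
)

```text
clock: 5.2
position: [618.4, 162.4, 14.9]
ee_rot: [-0.639, 0.769, -0.0, 0.001]
contact_force: [-2.3, 0.3, 6.0]
gripper_width: 49.1
grasp_force: 63.8
```

Call:
drive_tool(
  plan=[
    [[0.2, 0, 0, 0, 0], [-0.4, 0, 0, 0, 0], [-1, 0, 0, 0, 0], [-1, 0, 0, 0, 0], [-1, 0, 0, 0, 0], [-1, 0, 0, 0, 0], [-1, 0, 0, 15, 0], [-1, 0, 0, 30, 0], [-1, 0, 0, 35, 0], [-1, 0, 0, 35, 0], [-1, -28, -30, 0, 0], [-1, -28, -30, 0, 0], [-1, -28, -30, 0, 0], [-1, -28, -30, 0, 0], [-1, -28, -30, 0, 0], [-1, -28, -30, 0, 0], [-1, 0, -4, 0, 0], [-1, 0, 0, 0, 0], [-1, 0, 0, 0, 0]],
  ],
)

```text
clock: 6.78
position: [450.4, -22.1, 128.8]
ee_rot: [-0.638, 0.77, -0.0, 0.001]
contact_force: [0.9, -0.2, -0.4]
gripper_width: 85.3
grasp_force: 0.0
```

Run:
```python
from h import *
s,im=wsnap("w3");print(s['position'],s['gripper_width'])
for col,z in(("yellow",60),("red",12)):
    for c in blobs(im,col,150): print(col,c.mean(0).round(),cv2.contourArea(c),rect(wcast(s,c,z)))
im,_=get_image("top");cv2.imwrite("pics/top3.png",cv2.resize(im[100:340,60:500,::-1],None,fx=1.8,fy=1.8))
for c in blobs(im,"blue",100): print("top",c.mean(0).round(),cv2.contourArea(c),rect(cast("top",c,47)))
```

```text
[450.40948518 -22.08007618 128.84659347] 85.28740464564046
yellow [277. 225.] 1808.0 [451.3 -19.8  33.6  33.4  79.4]
yellow [ 87. 134.] 343.5 [ 603.8 -118.2  106.7   59.6    5.4]
red [282. 207.] 15721.0 [448.4 -15.2 108.  108.1  81.9]
top [150. 245.] 305.5 [472.4 293.8  35.5  80.1  18.2]
top [214. 177.] 168.0 [616.6 163.7  28.1  34.4  79.6]
```

View pics/top3.png

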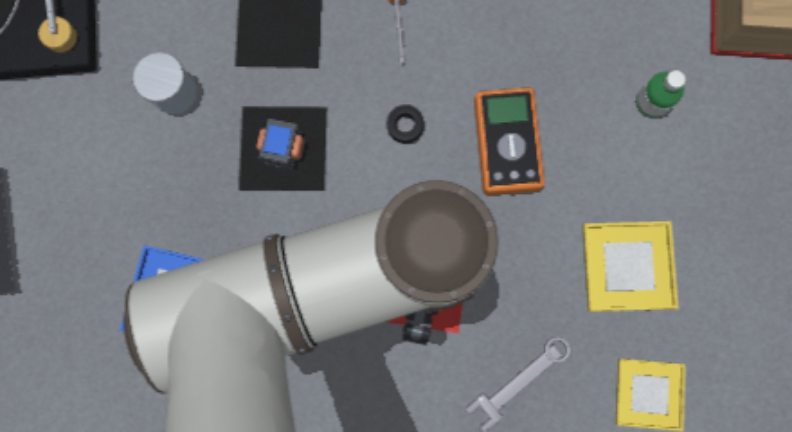

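The transformer stands upright at the mat's centre (crop px 280,142), and the yellow tray is free. The capacitor is next.

Call:
drive_tool(
  plan=[
    [[-1, 1, 2, -25, 0], [-1, 0, 0, -30, 0], [-1, 0, 0, -25, 0], [-1, 0, 0, -15, 0], [-1, 0, 0, -8, 0], [-1, 0, 0, 0, 0], [0, 0, 0, 0, 0], [1, 0, 0, 0, 0], [1, 0, 0, 0, 0], [1, 0, 0, 0, 0], [1, 0, 0, 0, 0], [1, 0, 0, 0, 0], [1, 0, 0, 0, 0], [1, 0, 0, 0, 0], [1, 0, 0, 0, 0]],
  ],
)

```text
clock: 8.13
position: [451.6, -19.7, 26.6]
ee_rot: [-0.639, 0.769, -0.001, 0.001]
contact_force: [-0.6, 1.4, 5.9]
gripper_width: 38.5
grasp_force: 60.0
```

Call:
drive_tool(
  plan=[
    [[1, 0, 0, 6, 0], [1, 0, 0, 15, 0], [1, 0, 0, 30, 0], [1, 0, 0, 30, 0], [1, 0, 0, 20, 0], [1, 2, -18, 0, 0], [1, 3, -36, 0, 0], [1, 3, -36, 0, 0], [1, 3, -36, 0, 0], [1, 3, -36, 0, 0], [1, 3, -36, 0, 0], [1, 3, -36, 0, 0], [1, 0, -20, 0, 0], [1, 0, 0, 0, 0], [1, 0, 0, 0, 0], [1, 0, 0, 0, 0]],
  ],
)

```text
clock: 9.47
position: [470.1, -273.6, 126.3]
ee_rot: [-0.638, 0.77, 0.0, -0.0]
contact_force: [0.7, -0.1, -1.2]
gripper_width: 38.6
grasp_force: 60.5
```

Run:
```python
from h import *
s,im=wsnap("w4");print(s['position'],s['gripper_width'])
for c in blobs(im,"yellow",150): print(c.mean(0).round(),cv2.contourArea(c),rect(wcast(s,c,12)))
```

```text
[ 470.07032853 -273.61025093  126.26885246] 38.64998181920486
[278. 298.] 4983.0 [ 486.5 -185.7   79.9   78.3   76.1]
[277. 190.] 8512.0 [ 471.7 -273.9  107.8  107.7    2.2]
[441. 150.] 6756.5 [ 321.  -294.5   77.6   80.3   85.6]
```

View pics/w4.png

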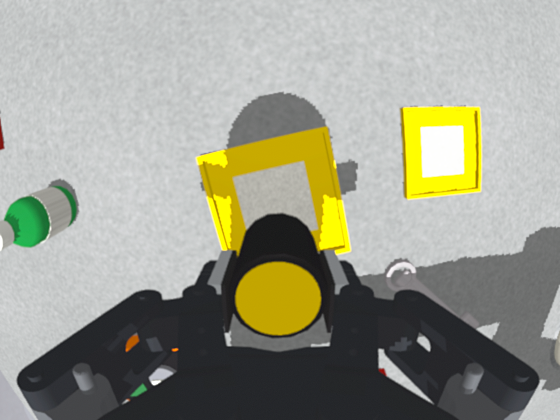

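The capacitor (278,298) is held upright over the big yellow tray (277,190). Lowering it.

Call:
drive_tool(
  plan=[
    [[1, 1, 0, -25, 0], [1, 0, 0, -30, 0], [1, 0, 0, -25, 0], [1, 0, 0, -10, 0], [1, 0, 0, -5, 0], [1, 0, 0, -2, 0], [1, 0, 0, -1, 0], [1, 0, 0, -1, 0], [1, 0, 0, 0, 0], [1, 0, 0, 0, 0]],
  ],
)

```text
clock: 10.35
position: [472.2, -274.2, 28.3]
ee_rot: [-0.639, 0.77, -0.001, 0.001]
contact_force: [-0.1, 0.0, -0.2]
gripper_width: 38.7
grasp_force: 60.5
```

Call:
drive_tool(
  plan=[
    [[1, 0, 0, -1, 0], [1, 0, 0, -1, 0], [1, 0, 0, 0, 0], [1, 0, 0, 0, 0]],
  ],
)

```text
clock: 10.68
position: [472.1, -274.3, 26.6]
ee_rot: [-0.639, 0.769, -0.001, 0.0]
contact_force: [-1.8, 1.7, 6.2]
gripper_width: 38.8
grasp_force: 61.3
```

Call:
drive_tool(
  plan=[
    [[0, 0, 0, 0, 0], [-0.5, 0, 0, 0, 0], [-1, 0, 0, 0, 0], [-1, 0, 0, 0, 0], [-1, 0, 0, 0, 0], [-1, 0, 0, 0, 0], [-1, 0, 0, 15, 0], [-1, 0, 0, 30, 0], [-1, 0, 0, 35, 0], [-1, 0, 0, 20, 0], [-1, -3, 18, 0, 0], [-1, -3, 36, 0, 0], [-1, -3, 36, 0, 0], [-1, -3, 36, 0, 0], [-1, -3, 36, 0, 0], [-1, -3, 36, 0, 0], [-1, -3, 36, 0, 0], [-1, -3, 36, 0, 0], [-1, -3, 36, 0, 0]],
  ],
)

```text
clock: 12.27
position: [444.1, 33.6, 125.5]
ee_rot: [-0.639, 0.77, -0.0, 0.0]
contact_force: [0.6, -0.4, -0.2]
gripper_width: 85.8
grasp_force: 0.0
```

Call:
drive_tool(
  plan=[
    [[-1, -2, 36, 0, 0], [-1, -2, 36, 0, 0], [-1, -2, 36, 0, 0], [-1, -2, 36, 0, 0], [-1, -2, 36, 0, 0], [-1, -2, 36, 0, 0], [-1, -2, 36, 0, 0], [-1, 0, 4, 0, 0], [-1, 0, 0, 0, 0], [-1, 0, 0, 0, 0]],
  ],
)

```text
clock: 13.1
position: [430.1, 287.7, 124.9]
ee_rot: [-0.639, 0.769, -0.0, -0.001]
contact_force: [-1.2, -0.6, 0.2]
gripper_width: 85.7
grasp_force: 0.0
```

Run:
```python
from h import *
s,im=wsnap("w5");print(s['position'],s['gripper_width'])
for col,z in(("red",46),("blue",12)):
    for c in blobs(im,col,150): print(col,c.mean(0).round(),cv2.contourArea(c),rect(wcast(s,c,z)))
im,_=get_image("top")
for c in blobs(im,"yellow",100): print("top",c.mean(0).round(),cv2.contourArea(c),rect(cast("top",c,60)))
```

```text
[430.12421453 287.65302876 124.87439559] 85.71543011347775
red [274. 219.] 1812.0 [432.9 289.   34.8  34.9  79.4]
blue [280. 199.] 15464.0 [426.8 288.4 105.1 107.1  77.6]
blue [ 28. 115.] 885.5 [650.  154.   33.1  40.6  79.5]
top [421. 319.] 1273.5 [ 319.5 -278.5   75.    74.5   86. ]
top [409. 248.] 2268.5 [ 466.6 -259.8  102.   103.6    2.2]
```

View pics/w5.png

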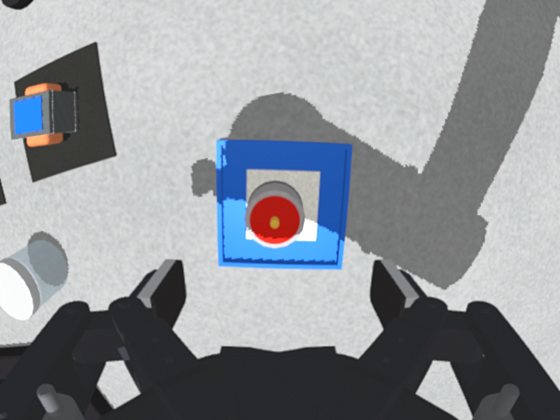

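The motor's sticker is at (274,219) in the blue tray, with the jar well clear to the left. Descending on it.

Call:
drive_tool(
  plan=[
    [[-1, 2, 1, -30, 0], [-1, 0, 0, -35, 0], [-1, 0, 0, -25, 0], [-1, 0, 0, -12, 0], [-1, 0, 0, -8, 0], [-1, 0, 0, 0, 0], [0, 0, 0, 0, 0], [1, 0, 0, 0, 0], [1, 0, 0, 0, 0], [1, 0, 0, 0, 0], [1, 0, 0, 0, 0], [1, 0, 0, 0, 0], [1, 0, 0, 0, 0], [1, 0, 0, 0, 0], [1, 0, 0, 0, 0]],
  ],
)

```text
clock: 14.45
position: [433.3, 289.6, 16.8]
ee_rot: [-0.639, 0.769, 0.0, 0.001]
contact_force: [-0.4, -0.6, 5.1]
gripper_width: 42.3
grasp_force: 60.8
```

Call:
drive_tool(
  plan=[
    [[1, 0, 0, 6, 0], [1, 0, 0, 15, 0], [1, 0, 0, 30, 0], [1, 0, 0, 35, 0], [1, 0, 0, 24, 0], [1, 1, -18, 0, 0], [1, 2, -36, 0, 0], [1, 2, -36, 0, 0], [1, 2, -36, 0, 0], [1, 2, -36, 0, 0], [1, 2, -36, 0, 0], [1, 2, -36, 0, 0], [1, 2, -36, 0, 0], [1, 1, -35, 0, 0], [1, 0, 0, 0, 0], [1, 0, 0, 0, 0], [1, 0, 0, 0, 0]],
  ],
)

```text
clock: 15.87
position: [448.1, -16.4, 125.0]
ee_rot: [-0.638, 0.77, 0.0, -0.0]
contact_force: [0.7, 0.5, -1.6]
gripper_width: 42.5
grasp_force: 61.2
```

Run:
```python
from h import *
s,im=wsnap("w6");print(s['position'],s['gripper_width'])
for c in blobs(im,"red",150): print(c.mean(0).round(),cv2.contourArea(c),rect(wcast(s,c,12)))
```

```text
[448.08158183 -16.41213168 125.00881584] 42.4570843990707
[278. 292.] 5365.0 [463.6  64.4  79.5  80.4  79.3]
[279. 188.] 8089.5 [448.  -19.   99.9 107.6  82. ]
```

View pics/w6.png

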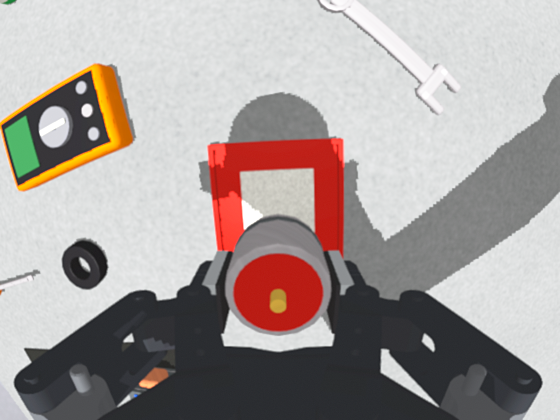

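The motor (278,292) is held upright over the red tray (279,188). Lowering it.

Call:
drive_tool(
  plan=[
    [[1, 0, 0, -30, 0], [1, 0, 0, -35, 0], [1, 0, 0, -25, 0], [1, 0, 0, -9, 0], [1, 0, 0, -5, 0], [1, 0, 0, -2, 0], [1, 0, 0, -1, 0], [1, 0, 0, -1, 0], [1, 0, 0, 0, 0], [1, 0, 0, 0, 0]],
  ],
)

```text
clock: 16.75
position: [449.2, -15.8, 18.1]
ee_rot: [-0.639, 0.77, -0.0, 0.001]
contact_force: [0.6, 0.2, -1.6]
gripper_width: 42.6
grasp_force: 61.3
```

Call:
drive_tool(
  plan=[
    [[1, 0, 0, -1, 0], [1, 0, 0, -1, 0], [1, 0, 0, 0, 0], [1, 0, 0, 0, 0]],
  ],
)

```text
clock: 17.08
position: [449.2, -16.0, 16.8]
ee_rot: [-0.639, 0.77, -0.0, 0.001]
contact_force: [-2.7, 1.0, 10.3]
gripper_width: 42.4
grasp_force: 62.6
```

Call:
drive_tool(
  plan=[
    [[0.2, 0, 0, 0, 0], [-0.4, 0, 0, 0, 0], [-1, 0, 0, 0, 0], [-1, 0, 0, 0, 0], [-1, 0, 0, 0, 0], [-1, 0, 0, 0, 0], [-1, 0, 0, 15, 0], [-1, 0, 0, 30, 0], [-1, 0, 0, 35, 0], [-1, 0, 0, 28, 0], [-1, 28, 30, 0, 0], [-1, 28, 30, 0, 0], [-1, 28, 30, 0, 0], [-1, 28, 30, 0, 0], [-1, 28, 30, 0, 0], [-1, 28, 28, 0, 0], [-1, 0, 0, 0, 0], [-1, 0, 0, 0, 0], [-1, 0, 0, 0, 0]],
  ],
)

```text
clock: 18.67
position: [615.8, 161.6, 122.3]
ee_rot: [-0.638, 0.77, 0.0, -0.001]
contact_force: [0.4, 1.0, 0.3]
gripper_width: 85.0
grasp_force: 0.0
```

Run:
```python
from h import *
s,im=wsnap("w7");print(s['position'],s['gripper_width'])
for col,z in(("red",46),("blue",47)):
    for c in blobs(im,col,150): print(col,c.mean(0).round(),cv2.contourArea(c),rect(wcast(s,c,z)))
im,_=get_image("scene")
for col,z in(("red",46),("blue",47),("yellow",60)):
    for c in blobs(im,col,60): print("scene",col,c.mean(0).round(),cv2.contourArea(c),rect(cast("scene",c,z)))
```

```text
[615.77509756 161.57647518 122.26720938] 85.04587964348042
red [276. 185.] 193.0 [613.1 137.5  11.8  24.5  79.3]
red [433.  20.] 3203.0 [475.8  37.   98.9  36.3   1. ]
blue [510. 286.] 327.0 [418.8 264.9  75.3  24.7  76.5]
blue [467. 260.] 1277.0 [452.  243.6  61.7  97.6  78.2]
blue [275. 221.] 1744.5 [618.8 163.5  27.8  33.9  79.3]
scene red [132. 405.] 60.5 [ 783.1 -388.2    4.8   45.4   86.6]
scene red [347. 209.] 80.5 [625.9 126.6  18.4  37.2  80.2]
scene red [250. 190.] 1722.5 [477.6 -30.3 104.2 110.7  82. ]
scene blue [358. 200.] 156.0 [617.5 160.6  29.9  35.8  78.8]
scene blue [345. 145.] 433.0 [455.7 238.5  70.  112.7  78. ]
scene yellow [145. 243.] 2294.5 [ 508.5 -275.2  111.6  101.2    2.4]
scene yellow [499. 196.] 164.5 [760.8 424.2  35.5  58.2  30.2]
scene yellow [117. 196.] 937.0 [ 367.9 -293.9   73.4   80.1   85.4]
```

View pics/w7.png

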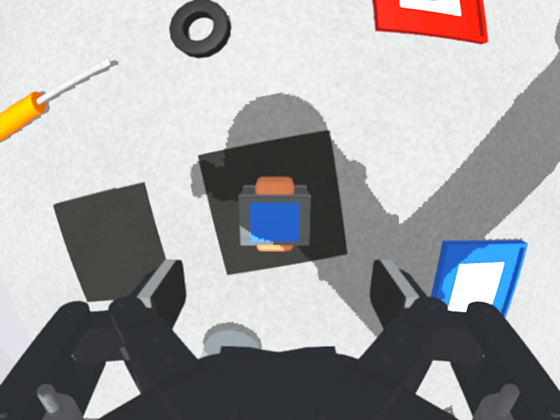

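The transformer (275,221) is still square on the mat, and the blue tray on the right is empty. Picking it up.

Call:
drive_tool(
  plan=[
    [[-1, 2, 1, -30, 0], [-1, 0, 0, -35, 0], [-1, 0, 0, -25, 0], [-1, 0, 0, -10, 0], [-1, 0, 0, -7, 0], [-1, 0, 0, 0, 0], [0, 0, 0, 0, 0], [1, 0, 0, 0, 0], [1, 0, 0, 0, 0], [1, 0, 0, 0, 0], [1, 0, 0, 0, 0], [1, 0, 0, 0, 0], [1, 0, 0, 0, 0], [1, 0, 0, 0, 0]],
  ],
)

```text
clock: 19.93
position: [619.8, 163.6, 18.4]
ee_rot: [-0.639, 0.769, -0.001, 0.002]
contact_force: [-0.9, 0.8, 5.6]
gripper_width: 48.9
grasp_force: 64.3
```

Call:
drive_tool(
  plan=[
    [[1, 0, 0, 6, 0], [1, 0, 0, 15, 0], [1, 0, 0, 30, 0], [1, 0, 0, 35, 0], [1, 0, 0, 22, 0], [1, -16, 10, 0, 0], [1, -30, 20, 0, 0], [1, -30, 20, 0, 0], [1, -30, 20, 0, 0], [1, -30, 20, 0, 0], [1, -30, 20, 0, 0], [1, -26, 16, 0, 0], [1, 0, 0, 0, 0], [1, 0, 0, 0, 0], [1, 0, 0, 0, 0]],
  ],
)

```text
clock: 21.18
position: [426.5, 288.9, 124.3]
ee_rot: [-0.639, 0.769, 0.0, -0.0]
contact_force: [0.2, -0.1, -3.1]
gripper_width: 48.8
grasp_force: 63.6
```

Run:
```python
from h import *
s,im=wsnap("w8");print(s['position'],s['gripper_width'])
for c in blobs(im,"blue",150): print(c.mean(0).round(),cv2.contourArea(c),rect(wcast(s,c,12)))
```

```text
[426.47548482 288.91527596 124.32398079] 48.81673995656619
[278. 291.] 5104.0 [441.6 368.9  63.6  76.7  79.4]
[268. 183.] 5820.0 [425.  280.4  88.4 107.2  78.1]
```

View pics/w8.png

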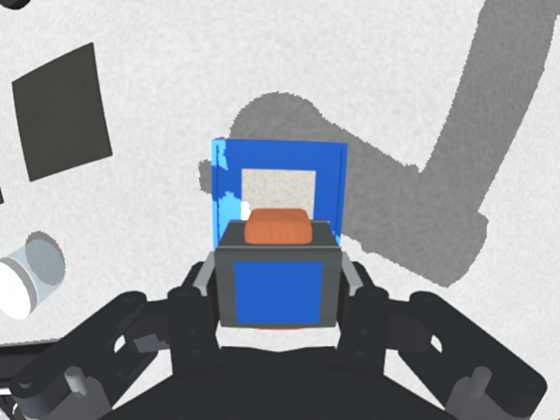

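The transformer (278,291) is held upright over the blue tray (268,183), and the mat is empty. Lowering it.

Call:
drive_tool(
  plan=[
    [[1, 0, 0, -30, 0], [1, 0, 0, -35, 0], [1, 0, 0, -22, 0], [1, 0, 0, -9, 0], [1, 0, 0, -4, 0], [1, 0, 0, -2, 0], [1, 0, 0, -1, 0], [1, 0, 0, -1, 0], [1, 0, 0, 0, 0], [1, 0, 0, 0, 0]],
  ],
)

```text
clock: 22.07
position: [427.1, 289.4, 21.2]
ee_rot: [-0.639, 0.77, 0.0, 0.001]
contact_force: [0.5, 0.8, -1.4]
gripper_width: 49.5
grasp_force: 63.5
```

Call:
drive_tool(
  plan=[
    [[1, 0, 0, -1, 0], [1, 0, 0, -1, 0], [1, 0, 0, 0, 0], [1, 0, 0, 0, 0]],
  ],
)

```text
clock: 22.4
position: [426.9, 289.4, 19.3]
ee_rot: [-0.639, 0.769, 0.0, 0.001]
contact_force: [-2.0, -0.9, 5.6]
gripper_width: 49.2
grasp_force: 64.4
```

Call:
drive_tool(
  plan=[
    [[0.2, 0, 0, 0, 0], [-0.4, 0, 0, 0, 0], [-1, 0, 0, 0, 0], [-1, 0, 0, 0, 0], [-1, 0, 0, 0, 0], [-1, 0, 0, 0, 0], [-1, 0, 0, 15, 0], [-1, 0, 0, 30, 0], [-1, 0, 0, 35, 0], [-1, 0, 0, 30, 0], [-1, 0, 0, 30, 0], [-1, 28, -25, 0, 0], [-1, 28, -25, 0, 0], [-1, 28, -25, 0, 0], [-1, 28, -25, 0, 0], [-1, 28, -25, 0, 0], [-1, 28, -25, 0, 0], [-1, 0, 0, 0, 0], [-1, 0, 0, 0, 0]],
  ],
)

```text
clock: 23.98
position: [595.4, 137.2, 157.3]
ee_rot: [-0.637, 0.771, 0.0, -0.001]
contact_force: [0.4, -0.4, 0.3]
gripper_width: 84.8
grasp_force: 0.0
```

Run:
```python
from h import *
for n in("top","scene"):
    im,_=get_image(n);cv2.imwrite(f"pics/{n}9.png",im[:,:,::-1])
    h=hsv(im)
    for nm,xy,z,col in(("motor",(448,-15.3),46,"red"),("transf",(427,288.5),48,"blue"),("cap",(471.7,-274),60,"yellow")):
        c=camera_model(n);p=c['R']@np.array([*xy,z])+c['t'];u=c['fx']*p[0]/p[2]+c['cx'];v=c['fy']*p[1]/p[2]+c['cy']
        x0,y0=int(u)-12,int(v)-12;m=sum(cv2.inRange(h[y0:y0+24,x0:x0+24].copy(),a,b) for a,b in R[col])
        k,lab,st,ce=cv2.connectedComponentsWithStats(m)
        l=1+int(np.argmin(np.linalg.norm(ce[1:]-12,axis=1)))
        print(n,nm,st[l],cast(n,ce[l]+[x0,y0],z)[0].round(1))
```

```text
top motor [  5   5  16  16 193] [447.5 -16.1  46. ]
top transf [  4   5  16  18 212] [424.7 289.2  48. ]
top cap [  0   0  24  24 340] [ 475.7 -279.4   60. ]
scene motor [  0   2  24  17 257] [443.2 -13.2  46. ]
scene transf [21 22  3  2  5] [468.3 288.2  48. ]
scene cap [  0   1  24  22 283] [ 469.7 -275.3   60. ]
```

View pics/top9.png

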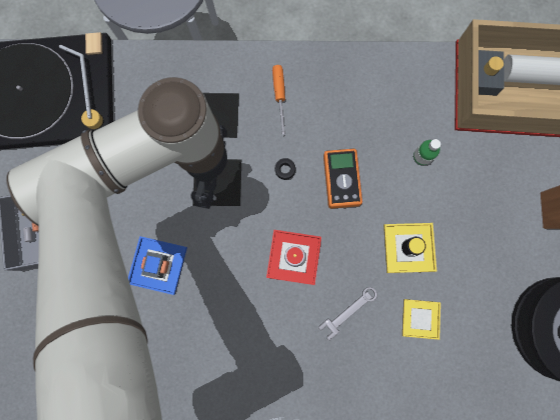

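View pics/scene9.png

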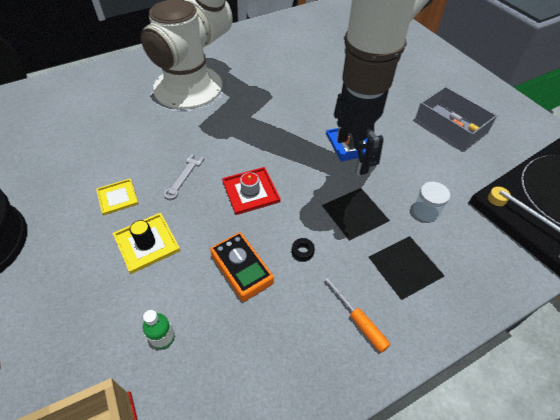

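All three parts stand centred in their own trays: the motor at (295,257) and the capacitor at (417,246) in the top view, the transformer at (158,263). The mat is empty, and the jar, bottle and tape haven't moved.

```bash
python3 -c "
from bench import *
print(job_done())"
```

```text
the job is handed in; nothing more can be done
None
```

I handed the job in at about 24 s: the motor is in the red tray, the transformer in the blue tray (after standing on the mat) and the capacitor in the yellow tray, all upright and released; the mat is empty, and the jar, bottle and tape look undisturbed. The hand-in returned no verdict.

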